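# Seat the strainer disc in the drip tray and lock its catch

### The job

Put the coffee maker's drip tray back in order: with the fingertips, push the loose steel strainer disc along the top of the black tray until it drops into the round recess and lies flat on the bottom, then push the orange catch by its tab over the disc's edge as far as it goes. Only push: do not lift the disc or push it off the tray, leave the mug, the jar and the tamper alone, and finish with the hand clear.

Things in the scene. Friction and masses are not known exactly. Their poses are not given: they have to be found in the camera images.
- tray: black drip tray, a block 130 (its x) by 270 (its y) by 24 mm high that stands firmly on the worktop and does not move; origin under its middle, on the worktop, z up. Its flat top has no border. A round recess 75 mm across and 8 mm deep, its floor lined in grey, lies centred at x 0, y -45 mm; the flat from y -7 mm to y +135 mm is where the loose strainer starts, anywhere within 25 mm of the tray's x middle; the catch is beyond the recess at the -y end
- seat (a point): centre of the recess floor, 16 mm above the worktop (8 mm below the tray's top); axes as the tray's
- strainer: loose round stainless strainer disc with dark holes, 70 mm across, 6 mm thick, 70 to 130 g; origin at the centre of its underside, z up. It starts lying flat on the tray's top, and in the recess its top lies 2 mm below the tray's top. Pushed slowly from behind it tips over the recess edge and, once its rear edge passes that edge, falls in
- catch (a joint): slide of the orange catch in m: 0 is fully open, 0.022 fully closed (it moves along the tray's +y, towards the recess); a drag of about 1.5 N, stays where it is left. It starts between 0 and 0.006. Its plate, 36 mm wide and 3 mm thick, runs 1 mm above the tray's top and when closed reaches over the disc's edge; it cannot close over a disc that is not in the recess
- catch_tab (a point): middle of the top of the catch's upright tab, 50 mm above the worktop; the tab is 28 mm wide (tray's x), 8 mm thick (tray's y) and stands 22 mm above the catch's plate, whose top is 28 mm above the worktop; push on its -y face; the plate reaches 10 mm behind the tab's middle (-y) and 22 mm in front; axes as the tray's
- mug: white mug, 76 mm across without its handle (on its +y side) and 80 mm high, standing 120 to 150 mm off the tray's middle on its +x side; to be left alone; origin under its middle
- jar: small glass jar with a brass lid, 60 mm across and 80 mm high, 120 to 150 mm off the tray's middle on its -x side; to be left alone; origin under its middle
- tamper: dark steel coffee tamper standing on its 54 mm foot, 80 mm high, 120 to 150 mm off the tray's middle on its -x side; to be left alone; origin under its middle
There are look-alikes about, which are no part of the job. There is more than one size of the strainer; the one meant has the size given above.

How it is judged:
On the way, in this order (a step that is already met when the one before it is completed fails the run):
1. the strainer lies flat in the recess, the catch still open (horizontal distance between strainer and seat below 0.005 m and z of strainer in the frame of seat below 0.002 m and angle between strainer's own z axis and vertical below 0.05 rad and value of joint catch below 0.012 m), for 0.2 s.
2. the catch is closed over the disc's edge (value of joint catch above 0.018 m), for 0.2 s.
At the end, for the whole second after the job is handed in: the strainer lies at rest and flat (within 0.05 rad) on the recess floor (within 2 mm of height, 5 mm of centre), and the catch is closed (joint above 0.018 of 0.022) (horizontal distance between strainer and seat below 0.005 m and z of strainer in the frame of seat below 0.002 m and angle between strainer's own z axis and vertical below 0.05 rad and linear speed of strainer below 0.01 m/s and value of joint catch above 0.018 m); the robot touches nothing.
It fails at once if the strainer was lifted (its underside over 10 mm above the tray's top) (height (world z) of strainer above 0.034 m).
It fails at once if the strainer was tipped up on edge (angle between strainer's own z axis and vertical above 0.7 rad).
It fails at once if the strainer was pushed off the tray (height (world z) of strainer below 0.008 m).
It fails at once if mug, jar or tamper was moved over 20 mm or tipped (distance of any of mug, jar, tamper from where it was at the start of the episode above 0.02 m or angle between any of mug, jar, tamper's own z axis and vertical above 0.3 rad).
It also fails if it takes over 48 s, if anything falls off the work surface, if the arm or the gripper's body presses on something with over 40 N, if the wrist force passes 120 N, or if a joint passes its speed limit or range.

### The arm

A 6-joint arm with a two-finger parallel gripper is mounted at the origin on the work surface. World frame = base frame: x ahead of the robot, y to its left, z up, the work surface at z = 0. Lengths are in m, angles in rad, forces in N, time in s.
With the tool pointing down it reaches from about 0.375 to 0.9 m from the base axis. Payload 3.1 kg.
Tool frame: the origin (TCP) lies midway between the tips of the shut fingers; the grasp point (between the pads) lies 19 mm behind it (manip.grasp_offset is the distance from the TCP to the grasp point, in m); z points along the fingers, y is the line along which they close (so a half turn about z gives the same grasp; the last joint's range is limited). The gripper opens to 85 mm and grips with 20 to 120 N. Pads are 22 mm wide; open, the fingers measure 114 mm over their backs; the gripper's body (76 mm by 85 mm) begins 54 mm behind the grasp point. The pads swing forward as they close: fully open they stand 13 mm farther back than shut.
Start: joints at [-1.51, 0.527, 1.433, -0, 1.181, -0.178], TCP at [0.148, -0.607, 0.231] pointing down, gripper open.
Joint ranges: [-3.08, 3.08], [-0.75, 2.2], [0.22, 2.44], [-1.43, 4.57], [0, 2.65], [-2.85, 2.85]. Speed limits (rad/s): [2.79, 2.79, 3.14, 3.14, 3.14, 3.14].

### API

Orientations are given as a unit quaternion [x, y, z, w].
In Python, from station import sensors, cams, order, manip gives the robot as it stands.
- The arm moves only by the tool move_arm, never from a script. Its argument "targets" is a list of rows, each an object of numbers: "dx", "dy", "dz": the shift along the world's x, y, z normalised to -1 to 1, where 1 is 25 mm; "rx", "ry", "rz": the turn, a rotation vector about the world's x, y, z normalised to -1 to 1, where 1 is 30 degrees. A call has exactly 10 rows; each row shifts and turns the commanded pose from where the row before left it; what a row does not reach is not made up. A row lasts 1/8 s, in which the tool goes at most 62.5 mm and 10.7 degrees, less where a joint would pass 70% of its speed; a pose out of reach is approached as far as the arm can. A call with a number of a shift or a turn outside -1 to 1 is refused whole. A call with a gripper value outside its range is refused whole. "claw" is the opening in per cent of the stroke, from 0 (shut) to 100 (fully open), set as the call begins (left out, the last holds). The fingers move at their own pace and stop on an object; "newtons" is the grip in N (left out, the last holds). Time passes only in rows, so rows that do not move let the fingers close, or fill a call up. It gives the time, the measured TCP pose, the force, the opening and the grip force at its end, in the units of the state.
- sensors.sense(): the state, without advancing time (a new reading comes with each control period).
- cams.snapshot(name): name is "side" or "top" or "wrist"; returns the picture (400x640x3 uint8, red, green, blue); there is no depth.
- cams.camera_model(name): a dict with "fx", "fy", "cx", "cy" (pixels), "distortion" ([k1, k2, p1, p2, k3] as OpenCV has them; the pictures are not rectified), "extrinsics" (4x4, takes a point from world to camera coordinates). Camera axes: x right, y down, z forward; pixel columns grow to the right and rows downward; lengths in m; the calibration is good to about 2 mm. A picture is of the moment at which its call begins: read the wrist's pose just before it. camera_model takes no time and is no camera call; for the wrist camera it gives the pose at the moment of the call.
- order.sign_off(): hands the job in; it is judged then, once.
The state is a dict: "t": time; "q": joint angles; "qd": joint speeds; "tau": joint torques, N m; "tcp_pos": TCP position; "tool_rot": TCP orientation; "force": force on the tool from outside, world axes, zero at the start; "ft_torque": the same for the moment, N m; "finger_gap": opening from 0.0 (shut) to 1.0 (fully open); "gripper_force": force on a finger pad.
Only numpy, scipy, OpenCV 4.12 (cv2) and the standard library are available. Lean on these libraries where they do the work, as an engineer would, in place of code of your own. Each camera call takes 0.05 s, during which the arm holds its last target. There are 200 camera calls.

## Working session

There is one attempt and no reset: what is moved stays moved. The work goes in short steps, Python scripts to look and compute and a tool call to move; the robot and the scene stay as the last step left them, time stands still between calls to the robot, and variables do not carry over. Pictures are saved under pics/ and viewed, at most 10 in all, crops included, and the job is handed in when it is done.

Besides the shell and the picture viewer there is one more tool, called after "Call:" as name(argument=value, ...) on one line, values as JSON. move_arm: Moves the arm, as the interface text tells. Scaled input: -1 to 1 covers 25 mm each way for a shift and 30 degrees each way for a turn. Its arguments: {"type":"object","properties":{"targets":{"type":"array"},"claw":{"type":"number"},"newtons":{"type":"number"}},"required":["targets"]}

```bash
mkdir -p pics; cat > h.py <<'E'
import cv2, numpy as np
from station import sensors, cams, order, manip
def ray(m,uv):
    K=np.array([[m['fx'],0,m['cx']],[0,m['fy'],m['cy']],[0,0,1]])
    n=cv2.undistortPoints(np.array(uv,float).reshape(-1,1,2),K,np.array(m['distortion'])).reshape(-1,2)
    E=np.array(m['extrinsics']);R=E[:3,:3];t=E[:3,3]
    return -R.T@t,(np.c_[n,np.ones(len(n))])@R
def onz(m,uv,z):
    o,d=ray(m,uv); return o+d*((z-o[2])/d[:,2])[:,None]
def proj(m,P):
    K=np.array([[m['fx'],0,m['cx']],[0,m['fy'],m['cy']],[0,0,1]])
    E=np.array(m['extrinsics'])
    return cv2.projectPoints(np.array(P,float).reshape(-1,1,3),cv2.Rodrigues(E[:3,:3])[0],E[:3,3],K,np.array(m['distortion']))[0].reshape(-1,2)
def snap(n,f):
    m=cams.camera_model(n);im=cams.snapshot(n);cv2.imwrite('pics/'+f,im[:,:,::-1]);return m,im
E
python3 - <<'E'
from h import *
a,A=snap('top','top1.png');b,B=snap('side','side1.png')
print(sensors.sense()['t'],sensors.sense()['tool_rot'],a['extrinsics'])
E
```

```text
0.1 [ 9.92876070e-01  1.19147324e-01  4.98298132e-05 -1.01134165e-03] [[ 0.01535322 -0.99963567  0.02219921  0.02963887]
 [-0.99317258 -0.01781414 -0.11528606  0.52363622]
 [ 0.11563952 -0.02027763 -0.99308425  0.74053616]
 [ 0.          0.          0.          1.        ]]
```

View pics/top1.png

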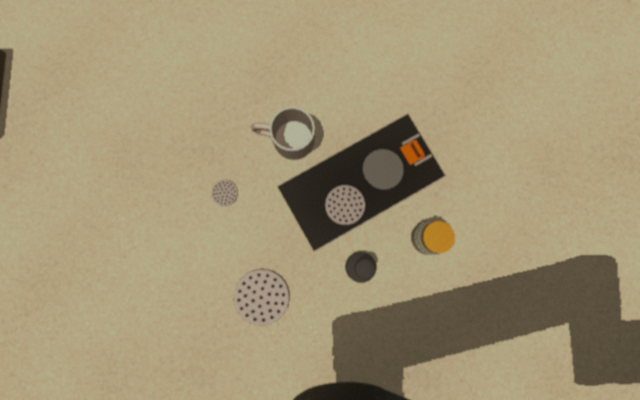

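View pics/side1.png

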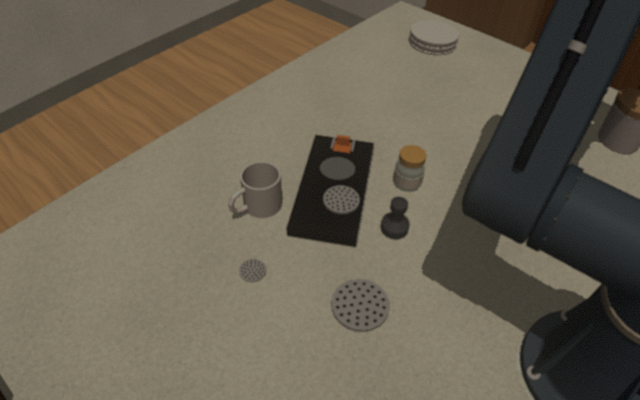

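The top view shows three discs: (345,204) on the tray, a small one at (225,193) and a large one at (262,297), plus a stack at side (433,37). The one on the tray fits both the size and the place. The recess is at (383,169), the catch at (413,152), the jar at (438,237), the tamper at (361,267) and the mug at (293,130).

```bash
cat > meas.py <<'E'
from h import *
import sys
def tray(m,im):
    hsv=cv2.cvtColor(im,cv2.COLOR_RGB2HSV)
    u=lambda p,z:onz(m,p,z)
    return hsv
E
python3 - <<'E'
from h import *
m=cams.camera_model('top');im=cv2.imread('pics/top1.png');g=cv2.cvtColor(im,cv2.COLOR_BGR2GRAY)
hsv=cv2.cvtColor(im,cv2.COLOR_BGR2HSV)
roi=np.zeros_like(g);cv2.fillPoly(roi,[np.array([[408,108],[450,176],[313,256],[273,185]])],255)
d=((g<55)&(roi>0)).astype(np.uint8)
c=max(cv2.findContours(d,0,2)[0],key=cv2.contourArea);hull=cv2.convexHull(c)
box=cv2.boxPoints(cv2.minAreaRect(hull));quad=cv2.approxPolyDP(hull,8,True).reshape(-1,2)
print(box,quad.tolist())
P=onz(m,hull.reshape(-1,2),.024)[:,:2]
r=cv2.minAreaRect((P*1000).astype(np.float32));print('tray',r);print(cv2.boxPoints(r))
# discs
def blob(mask,z,name):
    c=max(cv2.findContours(mask.astype(np.uint8),0,2)[0],key=cv2.contourArea)
    p=onz(m,c.reshape(-1,2),z)[:,:2]*1000
    (cx,cy),rr=cv2.minEnclosingCircle(p.astype(np.float32));print(name,cv2.minAreaRect(c)[0],cx,cy,2*rr,cv2.fitEllipse(p.astype(np.float32)))
for (x,y),z,n in [((345,204),.03,'str'),((225,193),.006,'small'),((262,297),.006,'large'),((383,169),.024,'recess')]:
    k=np.zeros_like(g);cv2.circle(k,(x,y),24,255,-1) 
    if n in('str','recess'): blob(cv2.morphologyEx(((g>60)&(k>0)).astype(np.uint8),3,np.ones((5,5))),z,n)
org=((hsv[...,0]<15)&(hsv[...,1]>170)&(hsv[...,2]>120)).astype(np.uint8);org[:, :390]=0;org[:,432:]=0
c=np.argwhere(org)[:,::-1];print('orange',c.min(0),c.max(0),c.mean(0),onz(m,[c.mean(0)],.03))
for n,p,z in [('mug',(293,130),.08),('jar',(438,237),.08),('tamper',(363,267),.08)]:print(n,onz(m,[p],z))
cv2.imwrite('pics/crop1.png',cv2.resize(im[100:310,200:470],None,fx=2.8,fy=2.8,interpolation=cv2.INTER_CUBIC))
E
```

```text
[[278.65036 186.6075 ]
 [408.48825 113.36558]
 [443.69925 175.78502]
 [313.86136 249.02695]] [[407, 116], [442, 175], [314, 248], [279, 187]]
tray ((548.533935546875, -32.42509460449219), (126.54827880859375, 265.38116455078125), 30.623292922973633)
[[ 426.4929    49.5285 ]
 [ 561.6758  -178.84128]
 [ 670.57495 -114.37869]
 [ 535.3921   113.99109]]
str (344.7500305175781, 204.75001525878906) 505.2671813964844 -2.310316324234009 72.39131164550781 ((505.1026916503906, -2.433729887008667), (70.49342346191406, 70.94046020507812), 73.12810516357422)
recess (382.7500305175781, 168.75001525878906) 570.59130859375 -69.81959533691406 73.37838745117188 ((570.78662109375, -70.06356048583984), (70.92548370361328, 72.39417266845703), 132.01248168945312)
orange [401 140] [424 163] [412.15974441 151.66453674] [[ 0.60145886 -0.12169615  0.03      ]]
mug [[0.62309241 0.08827056 0.08      ]]
jar [[ 0.44998705 -0.15135509  0.08      ]]
tamper [[ 0.40013328 -0.02918824  0.08      ]]
```

View pics/crop1.png

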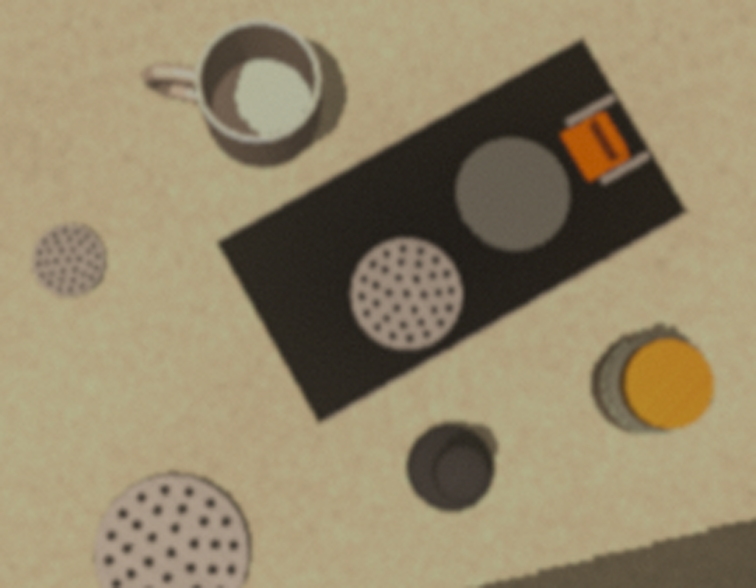

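The crop confirms it: the disc on the tray measures about 70 mm, against a clearly smaller and a clearly larger look-alike off the tray. Tray yaw is about 30.6°, the strainer is at (505,-2) and the seat at about (571,-70). I'll push with two part-open fingers so the disc stays cradled. First I go to a point behind it.

Call:
move_arm(targets=[{"dx": 0.8, "dy": 1, "rz": 0.33}, {"dx": 0.8, "dy": 1, "rz": 0.33}, {"dx": 0.8, "dy": 1, "rz": 0.33}, {"dx": 0.8, "dy": 1, "rz": 0.33}, {"dx": 0.8, "dy": 1, "rz": 0.33}, {"dx": 0.8, "dy": 1, "rz": 0.33}, {"dx": 0.8, "dy": 1, "rz": 0.33}, {"dx": 0.8, "dy": 1, "rz": 0.33}, {"dx": 0.8, "dy": 1, "rz": 0.33}, {"dx": 0.8, "dy": 1, "rz": 0.33}], claw=40)

```text
schema error: expected keys dx, dy, dz, rx, ry, rz
```

Call:
move_arm(targets=[{"dx": 0.46, "dy": 1, "rz": 0.07}, {"dx": 0.46, "dy": 1, "rz": 0.07}, {"dx": 0.46, "dy": 1, "rz": 0.07}, {"dx": 0.46, "dy": 1, "rz": 0.07}, {"dx": 0.46, "dy": 1, "rz": 0.07}, {"dx": 0.46, "dy": 1, "rz": 0.07}, {"dx": 0.46, "dy": 1, "rz": 0.07}, {"dx": 0.46, "dy": 1, "rz": 0.07}, {"dx": 0.46, "dy": 1, "rz": 0.07}, {"dx": 0.46, "dy": 1, "rz": 0.07}])

```text
schema error: expected keys dx, dy, dz, rx, ry, rz
```

Call:
move_arm(targets=[{"dy": 1}, {"dy": 1}, {"dy": 1}, {"dy": 1}, {"dy": 1}, {"dy": 0.84, "dz": -0.8}, {"dz": -1}, {"dz": -1}, {"dz": -1}, {"dz": -1}])

```text
schema error: expected keys dx, dy, dz, rx, ry, rz
```

```bash
python3 - <<'E'
from h import *
from scipy.spatial.transform import Rotation as R
s=sensors.sense();print(s['t'],s['tcp_pos'],R.from_quat(s['tool_rot']).as_matrix()[:,:2],s['finger_gap'],s['force'],s['q'])
_,A=snap('wrist','w1.png');_,B=snap('top','top2.png');_,C=snap('side','side2.png')
c=lambda I,x,y:cv2.resize(I[y:y+150,x:x+200],(400,300),interpolation=cv2.INTER_CUBIC)
cv2.imwrite('pics/comb1.png',np.vstack([np.hstack([c(B,250,100),c(C,240,110)]),np.hstack([cv2.resize(A,(480,300)),np.zeros((300,320,3),np.uint8)])])[:,:,::-1])
E
```

```text
0.1 [ 0.1478252  -0.60659007  0.23040626] [[ 9.71607825e-01  2.36597155e-01]
 [ 2.36596953e-01 -9.71605785e-01]
 [ 3.39946960e-04 -1.99639966e-03]] 1.004740260138377 [-0.53859353  0.42438805 -0.07243715] [-1.51048453e+00  5.28409703e-01  1.43378297e+00 -2.16446085e-05
  1.18142502e+00 -1.78542178e-01]
```

View pics/comb1.png

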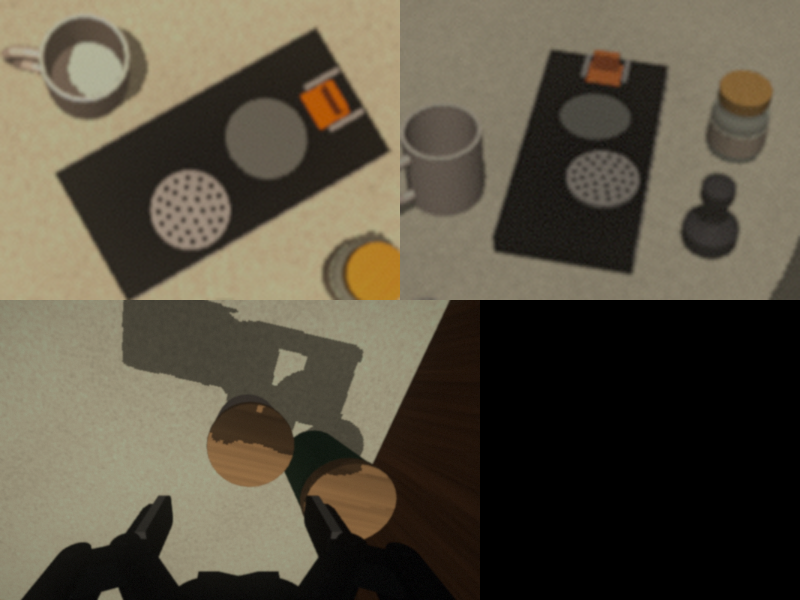

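The move calls were refused because every row needs all six keys, so the arm is still at the start. The wrist view also shows some canisters below it, so I'll go up slightly while leaving.

Call:
move_arm(targets=[{"dx": 0.8, "dy": 1, "dz": 0.5, "rx": 0, "ry": 0, "rz": 0.33}, {"dx": 0.8, "dy": 1, "dz": 0.5, "rx": 0, "ry": 0, "rz": 0.33}, {"dx": 0.8, "dy": 1, "dz": 0, "rx": 0, "ry": 0, "rz": 0.33}, {"dx": 0.8, "dy": 1, "dz": 0, "rx": 0, "ry": 0, "rz": 0.33}, {"dx": 0.8, "dy": 1, "dz": 0, "rx": 0, "ry": 0, "rz": 0.33}, {"dx": 0.8, "dy": 1, "dz": 0, "rx": 0, "ry": 0, "rz": 0.33}, {"dx": 0.8, "dy": 1, "dz": 0, "rx": 0, "ry": 0, "rz": 0.33}, {"dx": 0.8, "dy": 1, "dz": 0, "rx": 0, "ry": 0, "rz": 0.33}, {"dx": 0.8, "dy": 1, "dz": 0, "rx": 0, "ry": 0, "rz": 0.33}, {"dx": 0.8, "dy": 1, "dz": 0, "rx": 0, "ry": 0, "rz": 0.33}], claw=40)

```text
t: 1.5
tcp_pos: [0.3484, -0.3564, 0.2564]
tool_rot: [0.552, 0.834, -0.0, 0.0]
force: [-0.1, 0.5, -0.8]
finger_gap: 0.4
gripper_force: 0.0
```

Call:
move_arm(targets=[{"dx": 0.46, "dy": 1, "dz": 0, "rx": 0, "ry": 0, "rz": 0.07}, {"dx": 0.46, "dy": 1, "dz": 0, "rx": 0, "ry": 0, "rz": 0.07}, {"dx": 0.46, "dy": 1, "dz": 0, "rx": 0, "ry": 0, "rz": 0.07}, {"dx": 0.46, "dy": 1, "dz": 0, "rx": 0, "ry": 0, "rz": 0.07}, {"dx": 0.46, "dy": 1, "dz": 0, "rx": 0, "ry": 0, "rz": 0.07}, {"dx": 0.46, "dy": 1, "dz": 0, "rx": 0, "ry": 0, "rz": 0.07}, {"dx": 0.46, "dy": 1, "dz": 0, "rx": 0, "ry": 0, "rz": 0.07}, {"dx": 0.46, "dy": 1, "dz": 0, "rx": 0, "ry": 0, "rz": 0.07}, {"dx": 0.46, "dy": 1, "dz": 0, "rx": 0, "ry": 0, "rz": 0.07}, {"dx": 0.46, "dy": 1, "dz": 0, "rx": 0, "ry": 0, "rz": 0.07}])

```text
t: 2.75
tcp_pos: [0.4632, -0.1064, 0.2564]
tool_rot: [0.393, 0.92, -0.0, 0.0]
force: [1.2, 0.4, 0.2]
finger_gap: 0.402
gripper_force: 0.0
```

Call:
move_arm(targets=[{"dx": 0, "dy": 1, "dz": 0, "rx": 0, "ry": 0, "rz": 0}, {"dx": 0, "dy": 1, "dz": 0, "rx": 0, "ry": 0, "rz": 0}, {"dx": 0, "dy": 1, "dz": 0, "rx": 0, "ry": 0, "rz": 0}, {"dx": 0, "dy": 1, "dz": 0, "rx": 0, "ry": 0, "rz": 0}, {"dx": 0, "dy": 1, "dz": 0, "rx": 0, "ry": 0, "rz": 0}, {"dx": 0, "dy": 0.84, "dz": -1, "rx": 0, "ry": 0, "rz": 0}, {"dx": 0, "dy": 0, "dz": -1, "rx": 0, "ry": 0, "rz": 0}, {"dx": 0, "dy": 0, "dz": -1, "rx": 0, "ry": 0, "rz": 0}, {"dx": 0, "dy": 0, "dz": -1, "rx": 0, "ry": 0, "rz": 0}, {"dx": 0, "dy": 0, "dz": -1, "rx": 0, "ry": 0, "rz": 0}])

```text
t: 4.0
tcp_pos: [0.4631, 0.0388, 0.1307]
tool_rot: [0.393, 0.919, 0.0, 0.0]
force: [0.2, 0.1, 0.2]
finger_gap: 0.397
gripper_force: 0.0
```

```bash
cat > look.py <<'E'
from h import *
import sys
from scipy.spatial.transform import Rotation as R
n=sys.argv[1]
s=sensors.sense();print(s['t'],s['tcp_pos'],R.from_quat(s['tool_rot']).as_matrix()[:,1],s['finger_gap'],s['force'],s['q'])
_,A=snap('wrist',f'w{n}.png');_,B=snap('top',f't{n}.png');_,C=snap('side',f's{n}.png')
c=lambda I,x,y:cv2.resize(I[y:y+150,x:x+200],(400,300),interpolation=cv2.INTER_CUBIC)
cv2.imwrite(f'pics/c{n}.png',np.vstack([np.hstack([c(B,250,100),c(C,240,110)]),np.hstack([cv2.resize(A,(480,300)),np.zeros((300,320,3),np.uint8)])])[:,:,::-1])
E
python3 look.py 2
```

```text
4.0 [0.46310809 0.03876901 0.1306538 ] [7.23139408e-01 6.90701991e-01 3.94932918e-04] 0.3971341861018843 [0.19988686 0.09203729 0.1545171 ] [-1.57667741e-01  4.83912592e-01  1.92405152e+00  1.60410254e-05
  7.32990631e-01 -9.20138992e-01]
```

View pics/c2.png

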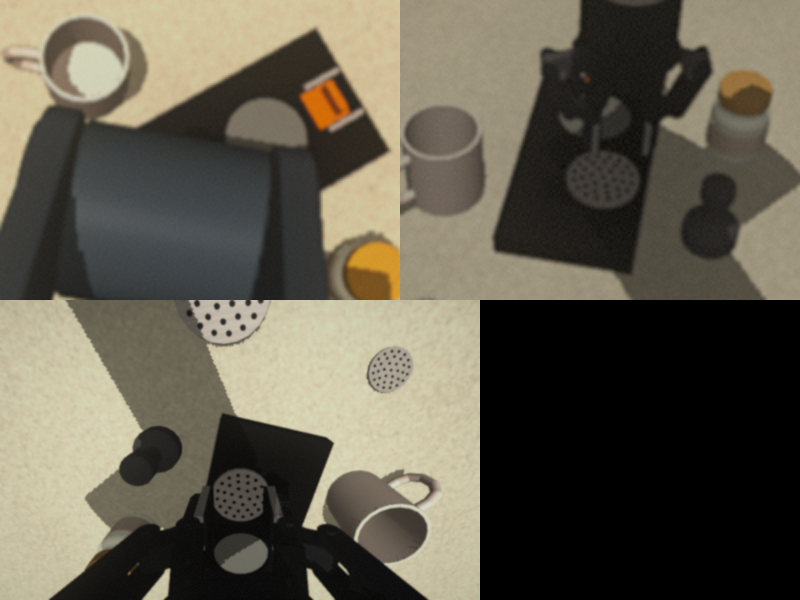

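The wrist view shows the disc at about (240,495) in the composite, centred between the fingers, with the recess at (240,553) straight ahead. The mug, jar and tamper are well clear. Next I descend behind the disc and feel for the tray top.

Call:
move_arm(targets=[{"dx": 0, "dy": 0, "dz": -0.9, "rx": 0, "ry": 0, "rz": 0}, {"dx": 0, "dy": 0, "dz": -0.9, "rx": 0, "ry": 0, "rz": 0}, {"dx": 0, "dy": 0, "dz": -0.9, "rx": 0, "ry": 0, "rz": 0}, {"dx": 0, "dy": 0, "dz": -0.7, "rx": 0, "ry": 0, "rz": 0}, {"dx": 0, "dy": 0, "dz": -0.3, "rx": 0, "ry": 0, "rz": 0}, {"dx": 0, "dy": 0, "dz": -0.2, "rx": 0, "ry": 0, "rz": 0}, {"dx": 0, "dy": 0, "dz": -0.1, "rx": 0, "ry": 0, "rz": 0}, {"dx": 0, "dy": 0, "dz": -0.1, "rx": 0, "ry": 0, "rz": 0}, {"dx": 0, "dy": 0, "dz": 0, "rx": 0, "ry": 0, "rz": 0}, {"dx": 0, "dy": 0, "dz": 0, "rx": 0, "ry": 0, "rz": 0}])

```text
t: 5.4
tcp_pos: [0.4629, 0.0388, 0.029]
tool_rot: [0.393, 0.919, 0.0, 0.0]
force: [0.4, 0.1, 1.0]
finger_gap: 0.401
gripper_force: 0.0
```

```bash
python3 look.py 3
```

```text
5.4 [0.46293442 0.03876813 0.02897224] [7.23158621e-01 6.90681971e-01 1.52819280e-04] 0.40071894205374 [0.3814994  0.14874634 0.9994644 ] [-1.57719703e-01  6.92869110e-01  1.97929376e+00 -1.13230485e-05
  4.69170759e-01 -9.20141273e-01]
```

View pics/c3.png

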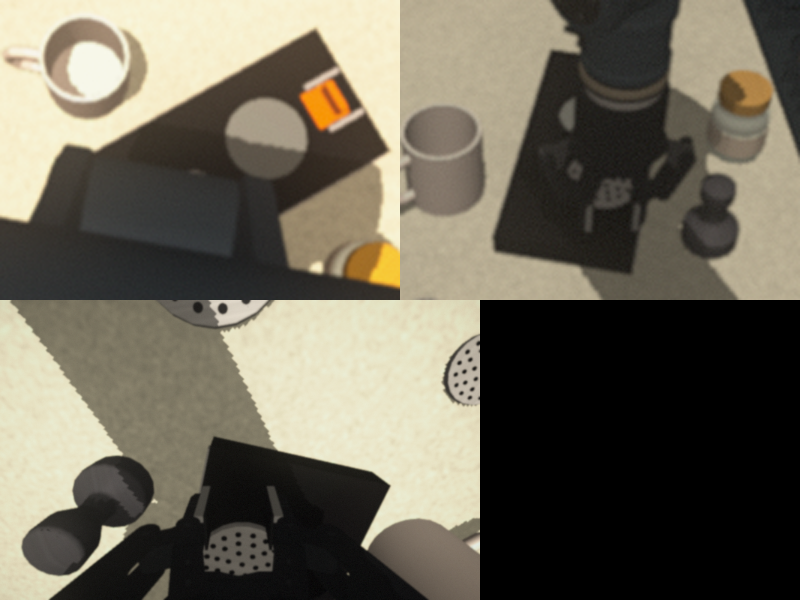

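The fingertips stand behind the disc and straddle its centreline, with no contact yet. I'll creep down.

Call:
move_arm(targets=[{"dx": 0, "dy": 0, "dz": -0.02, "rx": 0, "ry": 0, "rz": 0}, {"dx": 0, "dy": 0, "dz": -0.02, "rx": 0, "ry": 0, "rz": 0}, {"dx": 0, "dy": 0, "dz": -0.02, "rx": 0, "ry": 0, "rz": 0}, {"dx": 0, "dy": 0, "dz": -0.02, "rx": 0, "ry": 0, "rz": 0}, {"dx": 0, "dy": 0, "dz": -0.02, "rx": 0, "ry": 0, "rz": 0}, {"dx": 0, "dy": 0, "dz": -0.02, "rx": 0, "ry": 0, "rz": 0}, {"dx": 0, "dy": 0, "dz": -0.02, "rx": 0, "ry": 0, "rz": 0}, {"dx": 0, "dy": 0, "dz": 0, "rx": 0, "ry": 0, "rz": 0}, {"dx": 0, "dy": 0, "dz": 0, "rx": 0, "ry": 0, "rz": 0}, {"dx": 0, "dy": 0, "dz": 0, "rx": 0, "ry": 0, "rz": 0}])

```text
t: 6.8
tcp_pos: [0.4629, 0.0388, 0.0253]
tool_rot: [0.393, 0.919, 0.0, 0.0]
force: [0.9, 0.4, -0.1]
finger_gap: 0.398
gripper_force: 0.0
```

Call:
move_arm(targets=[{"dx": 0, "dy": 0, "dz": -0.02, "rx": 0, "ry": 0, "rz": 0}, {"dx": 0, "dy": 0, "dz": -0.02, "rx": 0, "ry": 0, "rz": 0}, {"dx": 0, "dy": 0, "dz": -0.02, "rx": 0, "ry": 0, "rz": 0}, {"dx": 0, "dy": 0, "dz": -0.02, "rx": 0, "ry": 0, "rz": 0}, {"dx": 0, "dy": 0, "dz": -0.02, "rx": 0, "ry": 0, "rz": 0}, {"dx": 0, "dy": 0, "dz": -0.02, "rx": 0, "ry": 0, "rz": 0}, {"dx": 0, "dy": 0, "dz": 0, "rx": 0, "ry": 0, "rz": 0}, {"dx": 0, "dy": 0, "dz": 0, "rx": 0, "ry": 0, "rz": 0}, {"dx": 0, "dy": 0, "dz": 0, "rx": 0, "ry": 0, "rz": 0}, {"dx": 0, "dy": 0, "dz": 0, "rx": 0, "ry": 0, "rz": 0}])

```text
t: 8.05
tcp_pos: [0.4629, 0.0388, 0.0232]
tool_rot: [0.393, 0.919, 0.0, 0.0]
force: [-1.7, 0.6, 9.6]
finger_gap: 0.402
gripper_force: 4.8
```

Contact with the tray top comes at TCP z of about 0.023. I raise 2 mm and push along (0.695,-0.719).

Call:
move_arm(targets=[{"dx": 0.06, "dy": 0.06, "dz": 0.1, "rx": 0, "ry": 0, "rz": 0}, {"dx": 0.167, "dy": -0.173, "dz": 0, "rx": 0, "ry": 0, "rz": 0}, {"dx": 0.167, "dy": -0.173, "dz": 0, "rx": 0, "ry": 0, "rz": 0}, {"dx": 0.11, "dy": -0.115, "dz": 0, "rx": 0, "ry": 0, "rz": 0}, {"dx": 0.11, "dy": -0.115, "dz": 0, "rx": 0, "ry": 0, "rz": 0}, {"dx": 0.11, "dy": -0.115, "dz": 0, "rx": 0, "ry": 0, "rz": 0}, {"dx": 0.11, "dy": -0.115, "dz": 0, "rx": 0, "ry": 0, "rz": 0}, {"dx": 0.11, "dy": -0.115, "dz": 0, "rx": 0, "ry": 0, "rz": 0}, {"dx": 0.11, "dy": -0.115, "dz": 0, "rx": 0, "ry": 0, "rz": 0}, {"dx": 0.11, "dy": -0.115, "dz": 0, "rx": 0, "ry": 0, "rz": 0}])

```text
t: 9.3
tcp_pos: [0.4921, 0.0113, 0.0248]
tool_rot: [0.393, 0.919, 0.0, -0.0]
force: [-0.4, 1.1, -0.4]
finger_gap: 0.403
gripper_force: 0.2
```

```bash
python3 look.py 4
```

```text
9.3 [0.49214583 0.01130124 0.02479937] [ 7.23187830e-01  6.90651404e-01 -2.66601921e-07] 0.40312847660571277 [-0.42195026  1.0515698  -0.43698303] [-2.04480712e-01  7.14418625e-01  1.91033992e+00  2.03902191e-06
  5.16836035e-01 -9.66871891e-01]
```

View pics/c4.png

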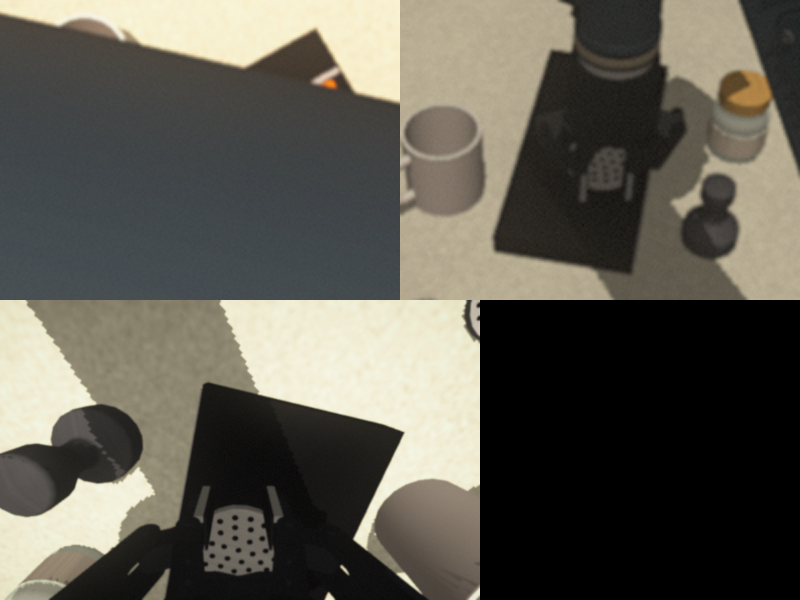

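The disc sits centred in the cradle in both views. I keep pushing slowly.

Call:
move_arm(targets=[{"dx": 0.11, "dy": -0.115, "dz": 0, "rx": 0, "ry": 0, "rz": 0}, {"dx": 0.11, "dy": -0.115, "dz": 0, "rx": 0, "ry": 0, "rz": 0}, {"dx": 0.11, "dy": -0.115, "dz": 0, "rx": 0, "ry": 0, "rz": 0}, {"dx": 0.11, "dy": -0.115, "dz": 0, "rx": 0, "ry": 0, "rz": 0}, {"dx": 0.11, "dy": -0.115, "dz": 0, "rx": 0, "ry": 0, "rz": 0}, {"dx": 0.11, "dy": -0.115, "dz": 0, "rx": 0, "ry": 0, "rz": 0}, {"dx": 0.11, "dy": -0.115, "dz": 0, "rx": 0, "ry": 0, "rz": 0}, {"dx": 0.11, "dy": -0.115, "dz": 0, "rx": 0, "ry": 0, "rz": 0}, {"dx": 0.11, "dy": -0.115, "dz": 0, "rx": 0, "ry": 0, "rz": 0}, {"dx": 0.11, "dy": -0.115, "dz": 0, "rx": 0, "ry": 0, "rz": 0}])

```text
t: 10.7
tcp_pos: [0.5196, -0.0174, 0.0248]
tool_rot: [0.393, 0.919, -0.0, -0.0]
force: [-0.4, -0.1, -0.0]
finger_gap: 0.398
gripper_force: 0.2
```

Call:
move_arm(targets=[{"dx": 0.08, "dy": -0.083, "dz": 0, "rx": 0, "ry": 0, "rz": 0}, {"dx": 0.08, "dy": -0.083, "dz": 0, "rx": 0, "ry": 0, "rz": 0}, {"dx": 0.08, "dy": -0.083, "dz": 0, "rx": 0, "ry": 0, "rz": 0}, {"dx": 0.08, "dy": -0.083, "dz": 0, "rx": 0, "ry": 0, "rz": 0}, {"dx": 0.08, "dy": -0.083, "dz": 0, "rx": 0, "ry": 0, "rz": 0}, {"dx": 0.08, "dy": -0.083, "dz": 0, "rx": 0, "ry": 0, "rz": 0}, {"dx": 0.08, "dy": -0.083, "dz": 0, "rx": 0, "ry": 0, "rz": 0}, {"dx": 0.08, "dy": -0.083, "dz": 0, "rx": 0, "ry": 0, "rz": 0}, {"dx": 0.08, "dy": -0.083, "dz": 0, "rx": 0, "ry": 0, "rz": 0}, {"dx": 0.08, "dy": -0.083, "dz": 0, "rx": 0, "ry": 0, "rz": 0}])

```text
t: 11.95
tcp_pos: [0.5398, -0.0382, 0.0248]
tool_rot: [0.393, 0.919, 0.0, 0.0]
force: [0.3, -0.2, -0.2]
finger_gap: 0.405
gripper_force: 0.1
```

```bash
python3 look.py 5
```

```text
11.95 [ 0.53979439 -0.03823402  0.02481597] [7.23165343e-01 6.90674923e-01 1.95785008e-04] 0.40469321480998016 [ 0.25333143 -0.21787088 -0.20369367] [-2.77277113e-01  7.42235309e-01  1.78628368e+00 -6.75894041e-05
  6.12620937e-01 -1.03964373e+00]
```

View pics/c5.png

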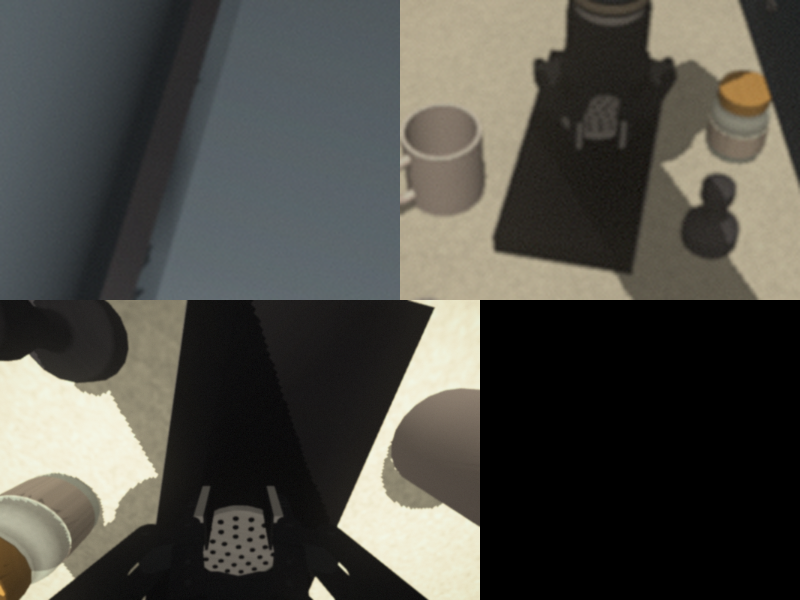

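The rear rim of the disc is still against the fingers, a few mm short of dropping. I push about 6 mm more.

Call:
move_arm(targets=[{"dx": 0.02, "dy": -0.021, "dz": 0, "rx": 0, "ry": 0, "rz": 0}, {"dx": 0.02, "dy": -0.021, "dz": 0, "rx": 0, "ry": 0, "rz": 0}, {"dx": 0.02, "dy": -0.021, "dz": 0, "rx": 0, "ry": 0, "rz": 0}, {"dx": 0.02, "dy": -0.021, "dz": 0, "rx": 0, "ry": 0, "rz": 0}, {"dx": 0.02, "dy": -0.021, "dz": 0, "rx": 0, "ry": 0, "rz": 0}, {"dx": 0.02, "dy": -0.021, "dz": 0, "rx": 0, "ry": 0, "rz": 0}, {"dx": 0.02, "dy": -0.021, "dz": 0, "rx": 0, "ry": 0, "rz": 0}, {"dx": 0.02, "dy": -0.021, "dz": 0, "rx": 0, "ry": 0, "rz": 0}, {"dx": 0, "dy": 0, "dz": 0, "rx": 0, "ry": 0, "rz": 0}, {"dx": 0, "dy": 0, "dz": 0, "rx": 0, "ry": 0, "rz": 0}])

```text
t: 13.35
tcp_pos: [0.5434, -0.0422, 0.0248]
tool_rot: [0.393, 0.919, -0.0, -0.0]
force: [0.3, -0.3, 0.4]
finger_gap: 0.398
gripper_force: 0.0
```

```bash
python3 - <<'E'
from h import *
a=cv2.imread('pics/w5.png');m,b=snap('wrist','w6.png');m2,c=snap('side','s6.png')
f=lambda I:cv2.resize(I[230:400,220:420],(400,340),interpolation=cv2.INTER_CUBIC)
cv2.imwrite('pics/c6.png',np.hstack([f(a),f(b[:,:,::-1])]))
s5=cv2.imread('pics/s5.png');print(sensors.sense()['force'])
E
```

```text
[-0.53471022  0.42155124  0.47752968]
```

View pics/c6.png

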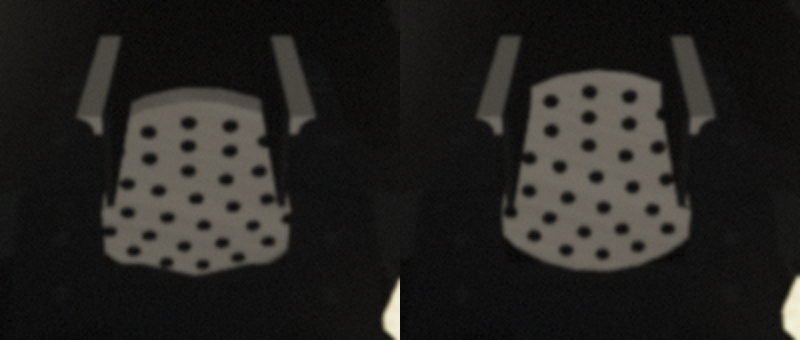

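The rear rim's side wall has vanished and the disc outline has dropped away from the fingers (right half of the crop), so the disc is in. Now I locate the catch from the first top image and rise clear with the fingers shutting.

Call:
move_arm(targets=[{"dx": -0.2, "dy": 0.2, "dz": 0.5, "rx": 0, "ry": 0, "rz": 0}, {"dx": 0, "dy": 0, "dz": 1, "rx": 0, "ry": 0, "rz": 0}, {"dx": 0, "dy": 0, "dz": 1, "rx": 0, "ry": 0, "rz": 0}, {"dx": 0, "dy": 0, "dz": 1, "rx": 0, "ry": 0, "rz": 0}, {"dx": -0.8, "dy": 1, "dz": 0.8, "rx": 0, "ry": 0, "rz": -0.15}, {"dx": -0.8, "dy": 1, "dz": 0.8, "rx": 0, "ry": 0, "rz": -0.15}, {"dx": -0.6, "dy": 1, "dz": 0.5, "rx": 0, "ry": 0, "rz": -0.137}, {"dx": -0.5, "dy": 1, "dz": 0, "rx": 0, "ry": 0, "rz": 0}, {"dx": 0, "dy": 1, "dz": 0, "rx": 0, "ry": 0, "rz": 0}, {"dx": 0, "dy": 0, "dz": 0, "rx": 0, "ry": 0, "rz": 0}])

```text
t: 14.7
tcp_pos: [0.4701, 0.0892, 0.1656]
tool_rot: [0.494, 0.869, 0.0, 0.0]
force: [-0.3, 0.4, -0.2]
finger_gap: 0.401
gripper_force: 0.0
```

```bash
python3 - <<'E'
from h import *
m,b=snap('top','t7.png');m2,c=snap('side','s7.png');mw,w=snap('wrist','w7.png')
I=cv2.imread('pics/top1.png');hsv=cv2.cvtColor(I,cv2.COLOR_BGR2HSV)
org=((hsv[...,0]<18)&(hsv[...,1]>120)&(hsv[...,2]>60)).astype(np.uint8);org[:,:390]=0;org[:,432:]=0;org[180:]=0
c0=np.argwhere(org)[:,::-1]
T=lambda P:(P[:,:2]*1000-[548.5,-32.4])@np.array([[.8605,-.5094],[.5094,.8605]])
for z in(.028,.05):
    q=T(onz(m,c0,z));print(z,np.percentile(q,[1,50,99],axis=0))
cx=lambda im,x,y,w,h:cv2.resize(im[y:y+h,x:x+w],(400,300),interpolation=cv2.INTER_CUBIC)
cv2.imwrite('pics/c7.png',np.vstack([np.hstack([cx(b,330,100,120,90),cx(I[:,:,::-1],330,100,120,90)]),np.hstack([cx(c,290,120,100,75),cv2.resize(w,(400,300))])])[:,:,::-1])
print(sensors.sense()['t'],sensors.sense()['tcp_pos'])
E
```

```text
0.028 [[ -18.28270975 -122.89979691]
 [   0.39107426 -104.34063971]
 [  18.84642317  -86.79173774]]
0.05 [[ -19.3229216  -115.57058624]
 [  -1.18467398  -97.54367812]
 [  16.74140292  -80.4980526 ]]
14.85 [0.47096945 0.08741375 0.16514608]
```

View pics/c7.png

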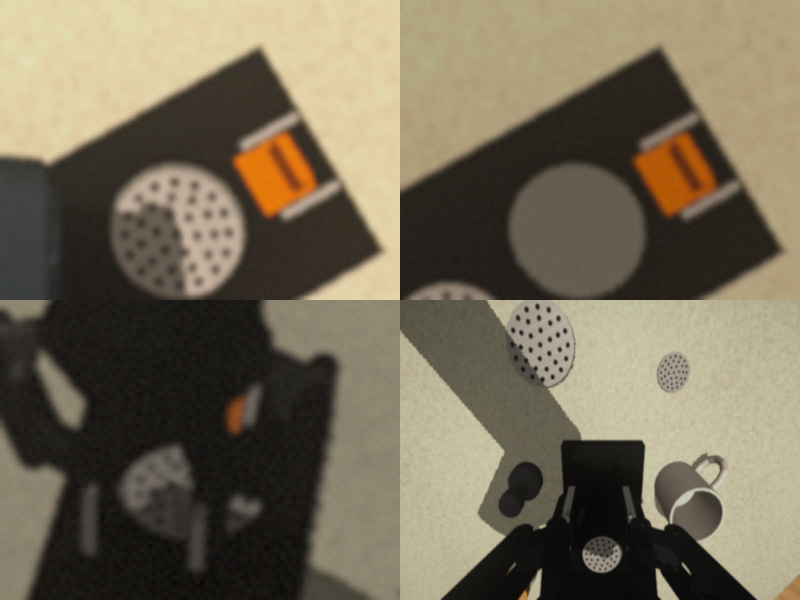

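Top view: the disc fills the recess flat and the catch hasn't moved. The tab middle is near tray y of about -110, so I shut the fingers and go over to tray (0,-137), behind the tab.

Call:
move_arm(targets=[{"dx": 0.59, "dy": -0.95, "dz": 0, "rx": 0, "ry": 0, "rz": 0}, {"dx": 0.59, "dy": -0.95, "dz": 0, "rx": 0, "ry": 0, "rz": 0}, {"dx": 0.59, "dy": -0.95, "dz": 0, "rx": 0, "ry": 0, "rz": 0}, {"dx": 0.59, "dy": -0.95, "dz": 0, "rx": 0, "ry": 0, "rz": 0}, {"dx": 0.59, "dy": -0.95, "dz": 0, "rx": 0, "ry": 0, "rz": 0}, {"dx": 0.59, "dy": -0.95, "dz": 0, "rx": 0, "ry": 0, "rz": 0}, {"dx": 0.59, "dy": -0.95, "dz": 0, "rx": 0, "ry": 0, "rz": 0}, {"dx": 0.59, "dy": -0.95, "dz": 0, "rx": 0, "ry": 0, "rz": 0}, {"dx": 0.59, "dy": -0.95, "dz": 0, "rx": 0, "ry": 0, "rz": 0}, {"dx": 0.59, "dy": -0.95, "dz": 0, "rx": 0, "ry": 0, "rz": 0}], claw=0)

```text
t: 16.1
tcp_pos: [0.6184, -0.1518, 0.1646]
tool_rot: [0.496, 0.868, -0.0, -0.0]
force: [-0.3, -1.3, -0.1]
finger_gap: 0.0
gripper_force: 0.0
```

Call:
move_arm(targets=[{"dx": 0, "dy": 0, "dz": 0, "rx": 0, "ry": 0, "rz": 0}, {"dx": 0, "dy": 0, "dz": -0.8, "rx": 0, "ry": 0, "rz": 0}, {"dx": 0, "dy": 0, "dz": -0.9, "rx": 0, "ry": 0, "rz": 0}, {"dx": 0, "dy": 0, "dz": -0.9, "rx": 0, "ry": 0, "rz": 0}, {"dx": 0, "dy": 0, "dz": -0.8, "rx": 0, "ry": 0, "rz": 0}, {"dx": 0, "dy": 0, "dz": -0.7, "rx": 0, "ry": 0, "rz": 0}, {"dx": 0, "dy": 0, "dz": -0.5, "rx": 0, "ry": 0, "rz": 0}, {"dx": 0, "dy": 0, "dz": -0.4, "rx": 0, "ry": 0, "rz": 0}, {"dx": 0, "dy": 0, "dz": -0.1, "rx": 0, "ry": 0, "rz": 0}, {"dx": 0, "dy": 0, "dz": 0, "rx": 0, "ry": 0, "rz": 0}])

```text
t: 17.35
tcp_pos: [0.6187, -0.1498, 0.0375]
tool_rot: [0.496, 0.869, 0.0, 0.0]
force: [0.3, -0.7, -0.0]
finger_gap: 0.003
gripper_force: 0.0
```

```bash
python3 look.py 8
```

```text
17.35 [ 0.61869406 -0.14977777  0.03750283] [8.60987930e-01 5.08625304e-01 2.91921684e-04] 0.003099741442926042 [ 0.31154957 -0.67584055 -0.01171546] [-4.12794778e-01  7.95228316e-01  1.53127080e+00  2.38477394e-05
  8.14618278e-01 -9.46398493e-01]
```

View pics/c8.png

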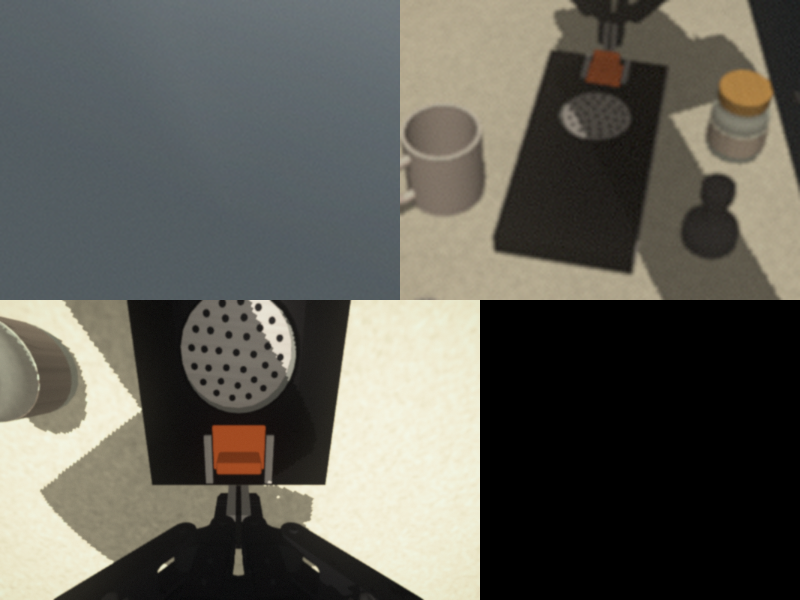

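The disc is seated and the fingers stand centred behind the tab. That was my eleventh picture, one over the limit, so from here I go by force and numbers. Now I push the catch.

Call:
move_arm(targets=[{"dx": -0.05, "dy": 0.083, "dz": 0, "rx": 0, "ry": 0, "rz": 0}, {"dx": -0.05, "dy": 0.083, "dz": 0, "rx": 0, "ry": 0, "rz": 0}, {"dx": -0.05, "dy": 0.083, "dz": 0, "rx": 0, "ry": 0, "rz": 0}, {"dx": -0.05, "dy": 0.083, "dz": 0, "rx": 0, "ry": 0, "rz": 0}, {"dx": -0.05, "dy": 0.083, "dz": 0, "rx": 0, "ry": 0, "rz": 0}, {"dx": -0.05, "dy": 0.083, "dz": 0, "rx": 0, "ry": 0, "rz": 0}, {"dx": -0.05, "dy": 0.083, "dz": 0, "rx": 0, "ry": 0, "rz": 0}, {"dx": -0.05, "dy": 0.083, "dz": 0, "rx": 0, "ry": 0, "rz": 0}, {"dx": -0.05, "dy": 0.083, "dz": 0, "rx": 0, "ry": 0, "rz": 0}, {"dx": -0.05, "dy": 0.083, "dz": 0, "rx": 0, "ry": 0, "rz": 0}])

```text
t: 18.75
tcp_pos: [0.606, -0.1288, 0.0373]
tool_rot: [0.496, 0.869, 0.0, 0.0]
force: [1.1, -1.1, -1.5]
finger_gap: -0.003
gripper_force: 0.8
```

Call:
move_arm(targets=[{"dx": -0.02, "dy": 0.034, "dz": 0, "rx": 0, "ry": 0, "rz": 0}, {"dx": -0.02, "dy": 0.034, "dz": 0, "rx": 0, "ry": 0, "rz": 0}, {"dx": -0.02, "dy": 0.034, "dz": 0, "rx": 0, "ry": 0, "rz": 0}, {"dx": -0.02, "dy": 0.034, "dz": 0, "rx": 0, "ry": 0, "rz": 0}, {"dx": 0, "dy": 0, "dz": 0, "rx": 0, "ry": 0, "rz": 0}, {"dx": 0, "dy": 0, "dz": 0, "rx": 0, "ry": 0, "rz": 0}, {"dx": 0, "dy": 0, "dz": 0, "rx": 0, "ry": 0, "rz": 0}, {"dx": 0, "dy": 0, "dz": 0, "rx": 0, "ry": 0, "rz": 0}, {"dx": 0, "dy": 0, "dz": 0, "rx": 0, "ry": 0, "rz": 0}, {"dx": 0, "dy": 0, "dz": 0, "rx": 0, "ry": 0, "rz": 0}])

```text
t: 20.0
tcp_pos: [0.6038, -0.1255, 0.0373]
tool_rot: [0.496, 0.869, -0.0, -0.0]
force: [1.0, 0.6, 0.4]
finger_gap: 0.001
gripper_force: 0.3
```

Call:
move_arm(targets=[{"dx": -0.02, "dy": 0.034, "dz": 0, "rx": 0, "ry": 0, "rz": 0}, {"dx": -0.02, "dy": 0.034, "dz": 0, "rx": 0, "ry": 0, "rz": 0}, {"dx": -0.02, "dy": 0.034, "dz": 0, "rx": 0, "ry": 0, "rz": 0}, {"dx": 0, "dy": 0, "dz": 0, "rx": 0, "ry": 0, "rz": 0}, {"dx": 0, "dy": 0, "dz": 0, "rx": 0, "ry": 0, "rz": 0}, {"dx": 0, "dy": 0, "dz": 0, "rx": 0, "ry": 0, "rz": 0}, {"dx": 0, "dy": 0, "dz": 0, "rx": 0, "ry": 0, "rz": 0}, {"dx": 0, "dy": 0, "dz": 0, "rx": 0, "ry": 0, "rz": 0}, {"dx": 0, "dy": 0, "dz": 0, "rx": 0, "ry": 0, "rz": 0}, {"dx": 0, "dy": 0, "dz": 0, "rx": 0, "ry": 0, "rz": 0}])

```text
t: 21.25
tcp_pos: [0.6023, -0.1229, 0.0372]
tool_rot: [0.496, 0.869, -0.0, -0.0]
force: [-0.2, -1.1, 1.4]
finger_gap: -0.001
gripper_force: 0.3
```

Call:
move_arm(targets=[{"dx": -0.02, "dy": 0.034, "dz": 0, "rx": 0, "ry": 0, "rz": 0}, {"dx": -0.02, "dy": 0.034, "dz": 0, "rx": 0, "ry": 0, "rz": 0}, {"dx": -0.02, "dy": 0.034, "dz": 0, "rx": 0, "ry": 0, "rz": 0}, {"dx": 0, "dy": 0, "dz": 0, "rx": 0, "ry": 0, "rz": 0}, {"dx": 0, "dy": 0, "dz": 0, "rx": 0, "ry": 0, "rz": 0}, {"dx": 0, "dy": 0, "dz": 0, "rx": 0, "ry": 0, "rz": 0}, {"dx": 0, "dy": 0, "dz": 0, "rx": 0, "ry": 0, "rz": 0}, {"dx": 0, "dy": 0, "dz": 0, "rx": 0, "ry": 0, "rz": 0}, {"dx": 0, "dy": 0, "dz": 0, "rx": 0, "ry": 0, "rz": 0}, {"dx": 0, "dy": 0, "dz": 0, "rx": 0, "ry": 0, "rz": 0}])

```text
t: 22.5
tcp_pos: [0.602, -0.1221, 0.0374]
tool_rot: [0.495, 0.869, -0.001, 0.002]
force: [1.0, -5.8, -1.8]
finger_gap: -0.001
gripper_force: 2.8
```

```bash
python3 - <<'E'
from h import *
m,w=snap('wrist','w9.png')
T=lambda P:(P[:,:2]*1000-[548.5,-32.4])@np.array([[.8605,-.5094],[.5094,.8605]])
for f in('w8.png','w9.png'):
    I=cv2.imread('pics/'+f);hsv=cv2.cvtColor(I,cv2.COLOR_BGR2HSV)
    o=((hsv[...,0]<18)&(hsv[...,1]>150)&(hsv[...,2]>50));o[:,:200]=0;o[:,440:]=0
    c=np.argwhere(o)[:,::-1];p=np.percentile(c,[1,99],axis=0);print(f,p.tolist(), T(onz(m,[[c[:,0].mean(),p[0,1]]],.028)) if f=='w9.png' else '')
print(sensors.sense()['force'])
E
```

```text
w8.png [[284.0, 166.0], [352.0, 232.0]] 
w9.png [[285.0, 189.0], [352.0, 254.0]] [[  0.92593692 -67.24174614]]
[ 0.70979522 -5.48302088 -2.69971188]
```

The catch stopped after about 20 mm, with the force up to about 6 N against 1.5 N of drag, so it's at its end stop. I retreat.

Call:
move_arm(targets=[{"dx": 0.2, "dy": -0.34, "dz": 0, "rx": 0, "ry": 0, "rz": 0}, {"dx": 0.2, "dy": -0.34, "dz": 0, "rx": 0, "ry": 0, "rz": 0}, {"dx": 0, "dy": 0, "dz": 0.6, "rx": 0, "ry": 0, "rz": 0}, {"dx": 0, "dy": 0, "dz": 1, "rx": 0, "ry": 0, "rz": 0}, {"dx": 0, "dy": 0, "dz": 1, "rx": 0, "ry": 0, "rz": 0}, {"dx": 0, "dy": 0, "dz": 1, "rx": 0, "ry": 0, "rz": 0}, {"dx": 0, "dy": 0, "dz": 1, "rx": 0, "ry": 0, "rz": 0}, {"dx": 0, "dy": -1, "dz": 1, "rx": 0, "ry": 0, "rz": 0}, {"dx": 0, "dy": -1, "dz": 0, "rx": 0, "ry": 0, "rz": 0}, {"dx": 0, "dy": -1, "dz": 0, "rx": 0, "ry": 0, "rz": 0}])

```text
t: 23.8
tcp_pos: [0.6104, -0.2135, 0.177]
tool_rot: [0.496, 0.868, 0.0, -0.001]
force: [0.6, -1.2, 0.2]
finger_gap: -0.001
gripper_force: 0.0
```

Call:
move_arm(targets=[{"dx": 0, "dy": -1, "dz": 0, "rx": 0, "ry": 0, "rz": 0}, {"dx": 0, "dy": -1, "dz": 0, "rx": 0, "ry": 0, "rz": 0}, {"dx": 0, "dy": -1, "dz": 0, "rx": 0, "ry": 0, "rz": 0}, {"dx": 0, "dy": -1, "dz": 0, "rx": 0, "ry": 0, "rz": 0}, {"dx": 0, "dy": -1, "dz": 0, "rx": 0, "ry": 0, "rz": 0}, {"dx": 0, "dy": -1, "dz": 0, "rx": 0, "ry": 0, "rz": 0}, {"dx": 0, "dy": 0, "dz": 0, "rx": 0, "ry": 0, "rz": 0}, {"dx": 0, "dy": 0, "dz": 0, "rx": 0, "ry": 0, "rz": 0}, {"dx": 0, "dy": 0, "dz": 0, "rx": 0, "ry": 0, "rz": 0}, {"dx": 0, "dy": 0, "dz": 0, "rx": 0, "ry": 0, "rz": 0}])

```text
t: 25.05
tcp_pos: [0.6112, -0.3614, 0.1774]
tool_rot: [0.495, 0.869, 0.0, -0.0]
force: [-0.4, 0.7, -0.3]
finger_gap: -0.004
gripper_force: 0.0
```

```bash
python3 - <<'E'
from h import *
m,b=snap('top','t10.png');s=sensors.sense();print(s['t'],s['tcp_pos'],s['force'])
T=lambda P:(P[:,:2]*1000-[548.5,-32.4])@np.array([[.8605,-.5094],[.5094,.8605]])
for n,I in(('before',cv2.imread('pics/top1.png')),('after',b[:,:,::-1])):
    hsv=cv2.cvtColor(np.ascontiguousarray(I),cv2.COLOR_BGR2HSV)
    o=((hsv[...,0]<18)&(hsv[...,1]>120)&(hsv[...,2]>60));o[:,:380]=0;o[:,432:]=0;o[180:]=0
    print(n,np.percentile(T(onz(m,np.argwhere(o)[:,::-1],.028)),[1,50,99],axis=0)[:,1])
g=cv2.cvtColor(b,cv2.COLOR_RGB2GRAY);k=np.zeros_like(g);cv2.circle(k,(383,169),26,255,-1)
M=((g>60)&(k>0)&(cv2.cvtColor(b,cv2.COLOR_RGB2HSV)[...,1]<110)).astype(np.uint8);c=max(cv2.findContours(cv2.morphologyEx(M,3,np.ones((5,5))),0,2)[0],key=cv2.contourArea)
p=onz(m,c.reshape(-1,2),.022)[:,:2]*1000;print('disc',cv2.minEnclosingCircle(p.astype(np.float32)))
E
```

```text
25.1 [ 0.61114412 -0.36160273  0.17744554] [-0.41014811 -0.0346122  -0.56275818]
before [-122.89979691 -104.34063971  -86.79173774]
after [-102.30575384  -84.83762062  -67.74207015]
disc ((570.8211669921875, -70.09062194824219), 38.1488037109375)
```

```bash
python3 -c "
from station import order
print(order.sign_off())"
```

```text
the job is handed in; nothing more can be done
None
```

The job is handed in (no verdict came back): my measurements show the strainer seated in the recess, the catch pushed about 20 mm to its end stop and the hand clear, but I viewed 11 pictures, one over the limit of 10.

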